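# Air the slide-drying cabinet

### The job

Air the slide-drying cabinet: first swing the lever of the vent on its top to the middle mark (45 degrees, half open). Then draw the door's worn bolt by its upright handle, lifting it over the bent-up lip of the keeper while you pull, and open the door about a hand's width (some 9 cm at its free edge). The door springs shut by itself, so finish still holding it ajar, steady, by the bolt's handle, with the vent left half open and the slide box, bottle and jar undisturbed.

Things in the scene. Friction and masses are not known exactly. Their poses are not given: they have to be found in the camera images.
- cabinet: white sheet-steel drying cabinet, fixed, 400 mm wide, 200 high. Origin: underside, mid-width, 138 mm behind the front face of the closed door, 120 mm before its back. x points from the door to the back (at yaw 0 the door faces the robot), y to the left as the robot sees it, z up. On its top, round the vent, a flat quarter scale has three black marks, at 0, 45 and 90 degrees
- vent (a joint): angle of the vent lever, rad: 0 = closed, pointing straight to the front (cabinet -x); it grows clockwise as seen from above, 0.785 = half open (middle mark), 1.571 = open, pointing to cabinet +y. It stays where it is left; about 1 N at the knob moves it
- vent_pivot (a point): point on the vertical axis of the vent lever, at cabinet (0, 50, 236) mm, level with the middle of the lever's knob
- vent_knob (a point): middle of the upright black knob at the end of the vent lever: 18 mm diameter, 30 mm tall, 85 mm from the pivot; its top is 15 mm above this point, the lever's flat arm (14 mm wide) begins 21 mm below it, the cabinet's top is 36 mm below it
- door (a joint): angle of the door, rad: 0 = shut, grows as it opens towards the robot, turning clockwise seen from above about the upright hinge on its left (cabinet +y) edge; 0.30 leaves a gap of 9 cm at the free edge. A spring pulls it shut (about 3 to 4 N felt at the bolt's handle). While the bolt is in the keeper the door cannot open
- door_hinge (a point): point on the door's hinge axis, at the left front edge: cabinet (-141, 193, 172) mm
- door_edge (a point): middle of the front of the door's free edge, 305 mm from the hinge axis; the door is 302 wide, 183 high, 18 mm thick, its top 195 mm above the bench
- bolt: steel bolt on the door's front: a level square bar 14 x 14 mm, 192 mm long, along cabinet y, with an upright handle; 0.3 kg. Origin: on the bar's centre line under the handle, at cabinet (-156, -75, 172) mm when home. It runs in two tall worn guides on the door (tops 199 mm above the bench), 28 mm right and 85 mm left of the handle at home. Axes as the cabinet's; they turn with the door
- keeper: steel staple on the fixed column right of the door, top 204 mm above the bench; its sill is bent up into a lip on the door side. The bolt's right end, the nose, passes through it and 10 mm beyond; a tooth 9 mm deep under the nose catches behind the lip after 4 mm of draw unless the bolt is lifted 8 mm or more until it is clear (24 mm of draw). Origin and axes: those of the cabinet
- bolt_knob (a point): middle of the bolt's upright round handle, 46 mm above the body's origin, so 218 mm above the bench at rest: 18 mm diameter, 36 mm tall, a 25 mm cap 6 mm thick on its top (cap top 24 mm above this point), a thin stem below it. It lies about 220 mm from the hinge axis along the door once the bolt is drawn
- bolt_draw (a joint): how far the bolt is drawn out of the keeper, m: 0 = home, grows to the left along the door (cabinet +y when shut); the nose is clear of the keeper above 0.024, the stop is at 0.055. Sliding friction about 1.5 N; it does not spring back
- bolt_lift (a joint): how far the bolt is lifted in its worn guides, m: 0 = sagging at the bottom, stop at 0.014; it falls back under its own weight (about 3 N)
- slide_box: closed grey box of slides, 100 x 85 x 30 mm, standing on the cabinet's top near the right rear corner; origin under its centre. Leave it alone
- stain_bottle: amber bottle, 60 mm diameter, 145 mm tall, standing on the bench to the left of the cabinet; origin under its centre. Leave it alone
- staining_jar: glass jar, 72 mm diameter at the rim, 85 mm tall, on the bench to the right of the cabinet; origin under its centre. Leave it alone

How it is judged:
By the outcome, as a careful person would: the job done as asked, in the order asked, and still so for the second after the job is handed in, while the arm keeps its last pose, push and grip.
It also fails if it takes over 48 s, if anything falls off the work surface, if the arm or the gripper's body presses on something with over 40 N, if the wrist force passes 120 N, or if a joint passes its speed limit or range.

### The arm

A 6-joint arm with a two-finger parallel gripper is mounted at the origin on the work surface. World frame = base frame: x ahead of the robot, y to its left, z up, the work surface at z = 0. Lengths are in m, angles in degrees, forces in N, time in s.
With the tool pointing down it reaches from about 0.25 to 0.775 m from the base axis. Payload 4 kg.
Tool frame: the origin (TCP) lies at the very end of the fingers, on their centre line; the grasp point (between the pads) lies 19 mm behind it (arm.grasp_offset is the distance from the TCP to the grasp point, in m); y points along the fingers, x is the direction in which the jaws open and shut, and the axes are right-handed (so a half turn about y gives the same grasp; the last joint's range is limited). The gripper opens to 94 mm and grips with 3 to 60 N. Pads are 16 mm wide; open, the fingers measure 119 mm over their backs; the gripper's body (75 mm by 177 mm) begins 78 mm behind the grasp point.
Start: joints at [-77.871, 4.996, 78.535, -0, 96.463, -5.907], TCP at [0.17, -0.523, 0.206] pointing down, gripper open.
Joint ranges: [-177.83, 177.83], [-43.37, 116.18], [15.69, 146.23], [-61.86, 241.86], [9.47, 152.12], [-147.06, 147.06]. Speed limits (degrees/s): [159.86, 159.86, 180, 180, 180, 180].

### API

Orientations are given as [roll, pitch, yaw] about the fixed x, y, z axes, in that order (R = Rz(yaw) Ry(pitch) Rx(roll)).
In Python, from station import arm gives the robot as it stands. The module is installed in compiled form; this text tells all that it offers.
- The arm moves only by the tool step_arm, never from a script. Its argument "plan" is a list of rows, each a list of 3 entries, a list of its own where there are three numbers: the turn, a rotation vector about the tool's x, y, z in rad, then the shift along the tool's x, y, z in m, then the closure in counts, from 0 (fully open) to 255 (shut). In form: [[[wx, wy, wz], [x, y, z], fingers], ...]. A call has 1 to 5 rows; each row shifts and turns the commanded pose from where the row before left it, along the tool's axes as they then stand; what a row does not reach is not made up. A row lasts 1/10 s, in which the tool goes at most 50 mm and 8.59 degrees, less where a joint would pass 70% of its speed; a pose out of reach is approached as far as the arm can. A call with a gripper value outside its range is refused whole. The fingers move at their own pace and stop on an object; "force" is the grip in N (left out, the last holds). Time passes only in rows, so rows that do not move let the fingers close. It gives the time, the measured TCP pose, the force and the opening at its end, in the units of the state.
- arm.observe(): the state, without advancing time (a new reading comes with each control period).
- arm.snapshot(name): name is "scene" or "top" or "wrist"; returns a dict with "frame" (384x512x3 uint8, blue, green, red), "range_z" (384x512 float32, m along the optical axis (not along the pixel's ray), 0 where there is no reading), "fx", "fy", "cx", "cy" (pixels), "D" ([k1, k2, p1, p2, k3] as OpenCV has them; the pictures are not rectified), "origin" and "attitude" of the camera in the world. Camera axes: x right, y down, z forward; pixel columns grow to the right and rows downward; lengths in m; the calibration is good to about 2 mm. A picture is of the moment at which its call begins.
- arm.job_done(): hands the job in, once; it reports no verdict.
Trained networks look in a picture, given as the dict that the camera call returned (one of the last four; its "shot" number tells which), for a name from the list of things; names that differ only in an ending like _2 or _b are one class to them, and where a whole thing is asked for, a point or a joint stands for the part that bears it (a point fixed in the world has none). Each returns a list of dicts, best first, with "p" (0 to 1); they miss things now and then, are a little off and sometimes report something else, mostly with a low value. They report only what shows in the picture. A call takes as long as a camera call.
- arm.recognise(picture, name): "rect" ([left, top, right, bottom] as shares, 0 to 1, of the picture: columns of its width, rows of its height, round what is visible of it).
- arm.regions_of(picture, name): "mask" (384x512 bool, what is visible of it) and "rect" ([left, top, right, bottom] as shares, 0 to 1, of the picture: columns of its width, rows of its height, round what is visible of it).
The state is a dict: "time_s": time; "joint_positions": joint angles; "dq": joint speeds; "tau": joint torques, N m; "position": TCP position; "eef_rot": TCP orientation; "ft_force": force on the tool from outside, world axes, zero at the start; "torque": the same for the moment, N m; "gripper_width": opening from 0.0 (shut) to 1.0 (fully open).
Only numpy, scipy, OpenCV 4.12 (cv2) and the standard library are available. Lean on these libraries where they do the work, as an engineer would, in place of code of your own. Each camera call takes 0.05 s, during which the arm holds its last target.

## Working session

There is one attempt and no reset: what is moved stays moved. The work goes in short steps, Python scripts to look and compute and a tool call to move; the robot and the scene stay as the last step left them, time stands still between calls to the robot, and variables do not carry over. Pictures are saved under pics/ and viewed, and the job is handed in when it is done.

Besides the shell and the picture viewer there is one more tool, called after "Call:" by a JSON object that holds its "fn" and its "kwargs". step_arm: Moves the arm, as the interface text tells. Its arguments: {"type":"object","properties":{"plan":{"type":"array"},"force":{"type":"number"}},"required":["plan"]}

```bash
mkdir -p pics && ls && python3 - <<'E'
from station import arm
import cv2, numpy as np
print(arm.observe(), arm.grasp_offset)
for n in ["scene","top"]:
    s=arm.snapshot(n); cv2.imwrite(f"pics/{n}0.png",s["frame"]); np.savez(f"pics/{n}0.npz",**{k:v for k,v in s.items()})
    print(n,{k:v for k,v in s.items() if k not in("frame","range_z")})
    for t in ["cabinet","vent_knob","bolt_knob","slide_box","stain_bottle","staining_jar","keeper","door_edge","bolt"]:
        r=arm.recognise(s,t); print(t,[(round(q["p"],2),np.round(np.array(q["rect"])*[512,384,512,384])) for q in r[:2]])
E
```

```text
pics
{'time_s': 0.0, 'joint_positions': array([-7.78696242e+01,  5.03834432e+00,  7.86229440e+01,  3.15220484e-04,
        9.64621122e+01, -5.90696640e+00]), 'dq': array([ 0.00387392,  0.00555215,  0.02113755, -0.01341265, -0.0737749 ,
        0.04828758]), 'tau': array([-2.24876312e-04, -3.40183175e+01, -3.02423501e+01,  7.18155317e-02,
        3.31358111e-02, -1.88623230e-04]), 'position': array([ 0.17018622, -0.52244217,  0.20432741]), 'eef_rot': array([-89.98698877,   0.12271305, -71.96260871]), 'ft_force': array([0.0300177 , 0.54274124, 0.3369771 ]), 'torque': array([ 0.00770657, -0.00181135, -0.00650883]), 'gripper_width': 0.9975763365660509} 0.0188
scene {'fx': 461.2583925520902, 'fy': 461.2583925520902, 'cx': 247.12323005756542, 'cy': 193.98953482279128, 'D': array([0.05889873, 0.        , 0.        , 0.        , 0.        ]), 'origin': array([1.37250833, 0.28539368, 1.11441236]), 'attitude': array([-140.67561479,   -0.60410795,  111.41165671]), 'shot': 1}
cabinet []
vent_knob [(0.82, array([218., 149., 252., 200.]))]
bolt_knob [(0.68, array([209., 125., 217., 141.]))]
slide_
[... 505 characters left out ...]
0.58153953, 0.02203338, 0.99272538]), 'attitude': array([-176.49702174,   -1.2433298 ,  -91.38001779]), 'shot': 2}
cabinet [(0.76, array([195., 121., 383., 257.])), (0.45, array([377., 188., 409., 214.]))]
vent_knob [(0.65, array([246., 162., 285., 225.]))]
bolt_knob [(0.82, array([279., 238., 356., 252.]))]
slide_box [(0.81, array([316., 131., 361., 183.])), (0.48, array([194., 116., 384., 253.]))]
stain_bottle [(0.67, array([171., 222., 199., 244.]))]
staining_jar [(0.96, array([375., 187., 411., 215.]))]
keeper [(0.57, array([349., 235., 367., 248.]))]
door_edge [(0.84, array([210., 228., 358., 257.])), (0.7, array([282., 234., 357., 253.]))]
bolt [(0.88, array([281., 241., 357., 251.]))]
```

```bash
python3 - <<'E'
import cv2
a=cv2.imread("pics/scene0.png");b=cv2.imread("pics/top0.png")
cv2.imwrite("pics/scene0c.png",cv2.resize(a[90:260,100:370],None,fx=2.9,fy=2.9,interpolation=cv2.INTER_CUBIC))
cv2.imwrite("pics/top0c.png",cv2.resize(b[100:280,160:420],None,fx=3,fy=3,interpolation=cv2.INTER_CUBIC))
E
```

```text
(no output)
```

View pics/scene0c.png

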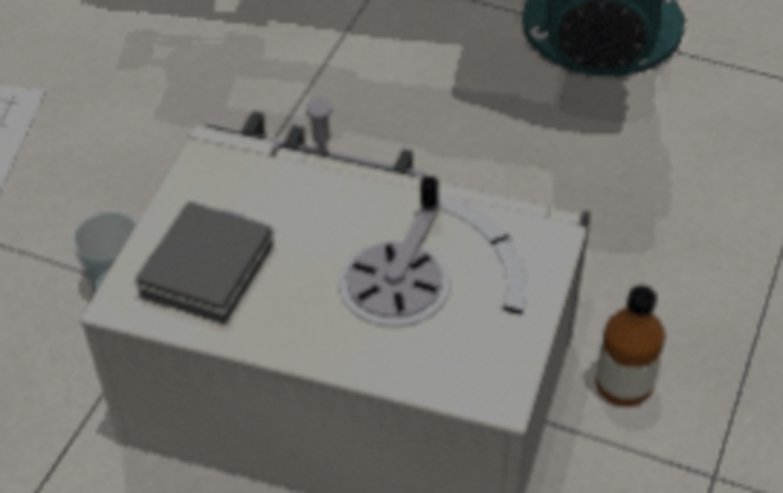

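View pics/top0c.png

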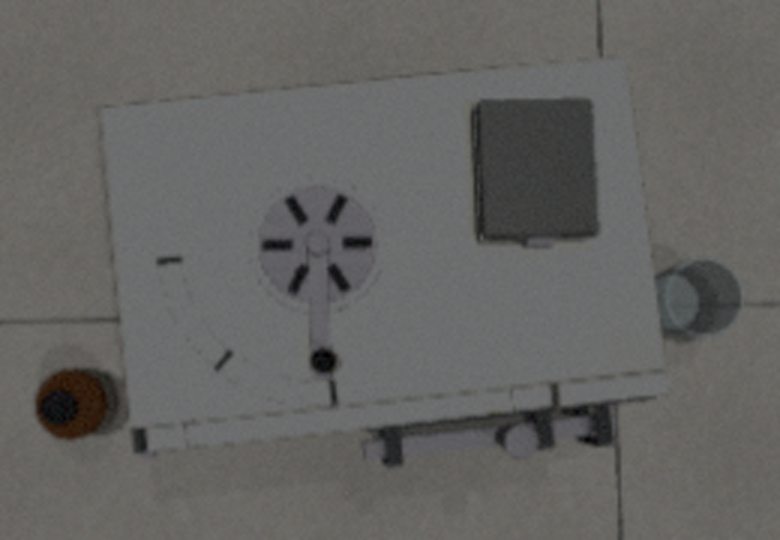

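The scene view (crop) shows the cabinet, with the vent lever at the 0 mark and the bolt home. The bolt cap is near (319,108). In the top view (crop) the pivot is at (317,243), the knob at (323,360), the marks at (333,392), (223,360) and (169,261), and the cap at (520,440). The cabinet is yawed a few degrees.

```bash
cat > h.py <<'E'
import numpy as np, cv2
from scipy.spatial.transform import Rotation as R
def Rc(s): return R.from_euler('xyz',s["attitude"],degrees=True).as_matrix()
def K(s): return np.array([[s["fx"],0,s["cx"]],[0,s["fy"],s["cy"]],[0,0,1]],float)
def plane(s,uv,z):
    uv=np.asarray(uv,float).reshape(-1,1,2)
    n=cv2.undistortPoints(uv,K(s),np.asarray(s["D"],float))[:,0]
    d=np.c_[n,np.ones(len(n))]@Rc(s).T; o=np.asarray(s["origin"])
    t=(np.broadcast_to(z,len(n))-o[2])/d[:,2]
    return o+d*t[:,None]
def cloud(s):
    h,w=s["range_z"].shape
    u,v=np.meshgrid(np.arange(w),np.arange(h))
    n=cv2.undistortPoints(np.stack([u,v],-1).reshape(-1,1,2).astype(float),K(s),np.asarray(s["D"],float))[:,0]
    z=s["range_z"].reshape(-1,1)
    P=np.c_[n,np.ones(len(n))]*z
    return (P@Rc(s).T+np.asarray(s["origin"])).reshape(h,w,3), s["range_z"]>0
def proj(s,P):
    P=np.atleast_2d(P); r=Rc(s).T
    return cv2.projectPoints(P.astype(float),cv2.Rodrigues(r)[0],-r@np.asarray(s["origin"]),K(s),np.asarray(s["D"],float))[0][:,0]
E
python3 - <<'E'
from h import *
from scipy.optimize import least_squares
s=dict(np.load("pics/top0.npz")); s2=dict(np.load("pics/scene0.npz"))
for q in (s,s2):
    P,ok=cloud(q)
    m=ok&(abs(P[...,2]-.2)<.004)&(P[...,0]>.3)&(P[...,0]<.9)&(abs(P[...,1])<.4)
    m=cv2.morphologyEx(m.astype(np.uint8),cv2.MORPH_OPEN,np.ones((3,3)))>0
    r=cv2.minAreaRect(P[m][:,:2].astype(np.float32)); print(m.sum(),np.median(P[m][:,2]),r, cv2.boxPoints(r))
c=lambda a:np.array(a)/3+[160,100]
pts=[((317,243),.21,(0,50)),((323,360),.251,(-85,50)),((103,107),.2,(120,200)),((625,58),.2,(120,-200)),((520,440),.242,(-156,-75))]
W=np.array([plane(s,[c(p[0])],p[1])[0] for p in pts]); L=np.array([p[2] for p in pts])/1000
print(W)
def f(x):
    a=x[2]; Rm=np.array([[np.cos(a),-np.sin(a)],[np.sin(a),np.cos(a)]])
    return (L@Rm.T+x[:2]-W[:,:2]).ravel()
r=least_squares(f,[.6,0,0]); print(r.x[:2],np.degrees(r.x[2]),np.round(f(r.x).reshape(-1,2)*1000,1))
E
```

```text
15813 0.1995340123997278 ((0.6447277665138245, -0.06996618211269379), (0.2873879671096802, 0.40085569024086), 4.8914408683776855) [[ 0.48446703  0.11747921]
 [ 0.5186472  -0.2819166 ]
 [ 0.8049885  -0.25741157]
 [ 0.77080834  0.14198422]]
7800 0.20091091721760002 ((0.6438682675361633, -0.0662546455860138), (0.2917114496231079, 0.4024758040904999), 4.612481594085693) [[ 0.48230213  0.12260238]
 [ 0.5146677  -0.27856997]
 [ 0.8054344  -0.25511166]
 [ 0.77306885  0.14606068]]
[[ 0.66377646 -0.01878038  0.21      ]
 [ 0.57893158 -0.0186826   0.251     ]
 [ 0.76983796  0.13692862  0.2       ]
 [ 0.80100091 -0.25682437  0.2       ]
 [ 0.51979638 -0.15505485  0.242     ]]
[ 0.66723889 -0.06745412] 4.2527513424229 [[-0.2  1.2]
 [-0.2 -5.2]
 [ 2.2  4. ]
 [ 0.7 -1.2]
 [-2.6  1.2]]
```

```bash
cat >> h.py <<'E'
def cab(x,y,z,p=(.6685,-.0670,4.7)):
    a=np.radians(p[2]); return np.array([p[0]+np.cos(a)*x/1000-np.sin(a)*y/1000,p[1]+np.sin(a)*x/1000+np.cos(a)*y/1000,z/1000])
def tool(o,target):
    r=R.from_euler('xyz',o["eef_rot"],degrees=True).as_matrix()
    return r.T@(np.asarray(target)-o["position"])
E
python3 - <<'E'
from h import *
s=dict(np.load("pics/top0.npz")); s2=dict(np.load("pics/scene0.npz"))
for n,q in (("top",s),("scene",s2)):
    im=cv2.resize(q["frame"],None,fx=4,fy=4,interpolation=cv2.INTER_CUBIC)
    def dot(P,c):
        u=proj(q,P)[0]; cv2.circle(im,tuple(int(round(v*4+1.5)) for v in u),3,c,-1)
    for x in(-120,120):
        for y in(-200,200): dot(cab(x,y,200),(0,0,255))
    dot(cab(0,50,204),(0,255,0)); dot(cab(-156,-75,242),(255,0,0)); dot(cab(-141,193,195),(0,255,255))
    for a in(0,4.7,45,90): dot(cab(-85*np.cos(np.radians(a)),50+85*np.sin(np.radians(a)),251),(255,0,255)); dot(cab(-110*np.cos(np.radians(a)),50+110*np.sin(np.radians(a)),200),(255,255,0))
    u0,v0=(175,110) if n=="top" else (110,105)
    cv2.imwrite(f"pics/{n}0d.png",im[v0*4:v0*4+600,u0*4:u0*4+800])
print(plane(s2,[[248.3,152]],.251), plane(s2,[[319/2.9+100,104/2.9+90]],.242))
E
```

```text
[[ 0.5774326  -0.01329708  0.251     ]] [[ 0.51480902 -0.15163618  0.242     ]]
```

View pics/top0d.png

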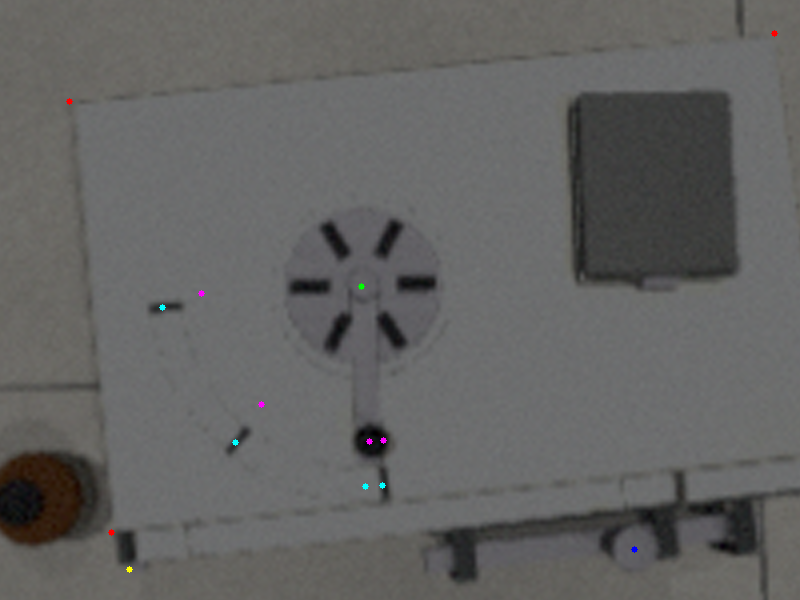

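View pics/scene0d.png

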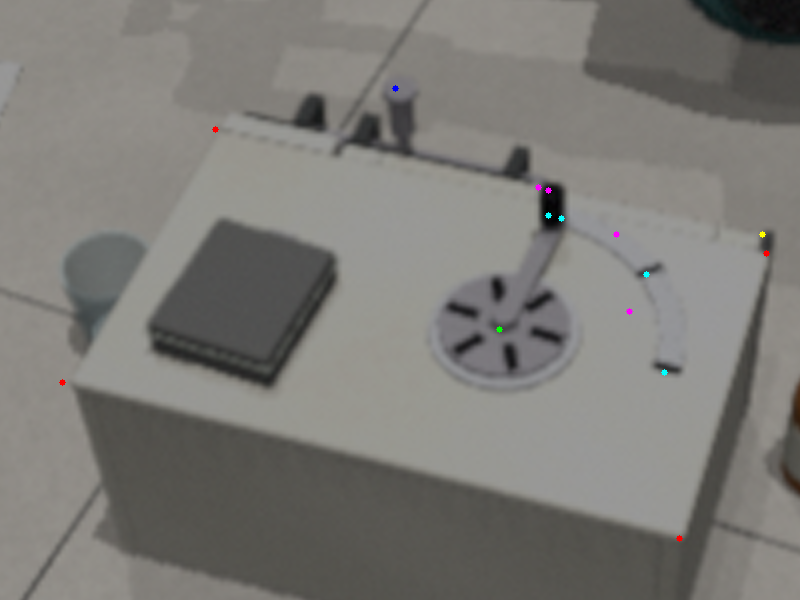

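```bash
python3 - <<'E'
from station import arm
from h import *
o=arm.observe()
k=cab(-85*np.cos(np.radians(4.7)),50+85*np.sin(np.radians(4.7)),222); print(k)
r=R.from_euler('xyz',[-90,0,-108],degrees=True).as_matrix()
r0=R.from_euler('xyz',[-90,0,-72],degrees=True).as_matrix()
d=np.array([k[0],k[1],.32])-[.17,-.5225,.206]
print("world",d,"in r0",r0.T@d,"in r",r.T@d)
E
```

```text
[ 0.57940307 -0.01716813  0.222     ]
world [0.40940307 0.50533187 0.114     ] in r0 [-0.35408666 -0.114       0.5455216 ] in r [-0.60711167 -0.114       0.23320933]
```

Call:
{"fn": "step_arm", "kwargs": {"plan": [[[0,0.1257,0],[0,-0.03,0],0],[[0,0.1257,0],[0,-0.03,0],0],[[0,0.1257,0],[0,-0.03,0],0],[[0,0.1257,0],[0,-0.024,0],0],[[0,0.1257,0],[0,0,0],0]], "force": 15}}

```text
time_s: 1.5
position: [0.1706, -0.5243, 0.3245]
eef_rot: [-89.7, -0.4, -108.3]
ft_force: [0.1, -0.8, 0.7]
gripper_width: 0.998
```

Call:
{"fn": "step_arm", "kwargs": {"plan": [[[0,0,0],[-0.04,0,0.0155],0],[[0,0,0],[-0.04,0,0.0155],0],[[0,0,0],[-0.04,0,0.0155],0],[[0,0,0],[-0.04,0,0.0155],0],[[0,0,0],[-0.04,0,0.0155],0]]}}

```text
time_s: 2.0
position: [0.3065, -0.3552, 0.3196]
eef_rot: [-90.0, -0.0, -108.0]
ft_force: [0.1, -1.1, -0.1]
gripper_width: 0.998
```

Call:
{"fn": "step_arm", "kwargs": {"plan": [[[0,0,0],[-0.04,0,0.0155],0],[[0,0,0],[-0.04,0,0.0155],0],[[0,0,0],[-0.04,0,0.0155],0],[[0,0,0],[-0.04,0,0.0155],0],[[0,0,0],[-0.04,0,0.0155],0]]}}

```text
time_s: 2.5
position: [0.442, -0.1887, 0.3197]
eef_rot: [-90.0, -0.0, -108.0]
ft_force: [-0.6, -0.1, 0.5]
gripper_width: 1.0
```

Call:
{"fn": "step_arm", "kwargs": {"plan": [[[0,0,0],[-0.04,0,0.0155],0],[[0,0,0],[-0.04,0,0.0155],0],[[0,0,0],[-0.04,0,0.0155],0],[[0,0,0],[-0.04,0,0.0155],0],[[0,0,0],[0,0,0],0]]}}

```text
time_s: 3.0
position: [0.5515, -0.0533, 0.318]
eef_rot: [-90.1, 0.1, -107.6]
ft_force: [-0.4, -0.3, 0.3]
gripper_width: 1.0
```

```bash
python3 - <<'E'
from station import arm
from h import *
o=arm.observe(); print(o["time_s"],o["position"],o["eef_rot"],o["ft_force"],np.round(o["joint_positions"],1))
k=cab(-85*np.cos(np.radians(4.7)),50+85*np.sin(np.radians(4.7)),222)
print(tool(o,k))
s=arm.snapshot("wrist"); cv2.imwrite("pics/w1.png",s["frame"]); print(s["origin"],s["attitude"], proj(s,k+[0,0,.029]))
E
```

```text
3.0 [ 0.55149633 -0.05330609  0.31800157] [-9.01040695e+01  8.54036144e-02 -1.07600113e+02] [-0.40372977 -0.34687962  0.32663933] [-1.140e+01  6.000e+00  6.480e+01  1.000e-01  1.093e+02  9.620e+01]
[-0.04274141  0.09603676  0.0158478 ]
[ 0.62073949 -0.07585792  0.49576352] [ 1.65468701e+02  7.32098745e-02 -1.07566534e+02] [[199.19227439 181.20542184]]
```

View pics/w1.png

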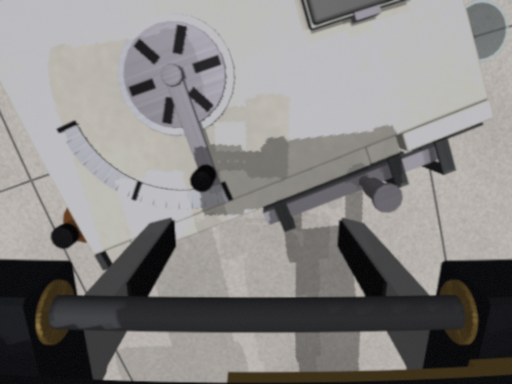

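The wrist view shows the vent knob at (204,177), the pivot at (172,75), the middle mark at (138,190) and the bolt cap at (387,195).

```bash
python3 - <<'E'
from station import arm
from h import *
s=arm.snapshot("wrist")
r=arm.recognise(s,"vent_knob"); print([(q["p"],np.round(np.array(q["rect"])*[512,384,512,384])) for q in r])
im=cv2.resize(s["frame"][0:260],None,fx=3,fy=3,interpolation=cv2.INTER_CUBIC)
def dot(P,c):
    u=proj(s,P)[0]; cv2.circle(im,tuple(int(round(v*3+1)) for v in u),3,c,-1)
dot(cab(0,50,204),(0,255,0)); dot(cab(-156,-75,242),(255,0,0)); dot(cab(-141,193,195),(0,255,255)); dot(cab(120,-200,200),(0,0,255));dot(cab(-120,200,200),(0,0,255))
for a in(0,4.7,45,90): dot(cab(-85*np.cos(np.radians(a)),50+85*np.sin(np.radians(a)),251),(255,0,255)); dot(cab(-110*np.cos(np.radians(a)),50+110*np.sin(np.radians(a)),200),(255,255,0))
cv2.imwrite("pics/w2.png",im[140:740,100:900]); cv2.imwrite("pics/w2b.png",im[180:740,700:1500])
E
```

```text
[]
```

View pics/w2.png

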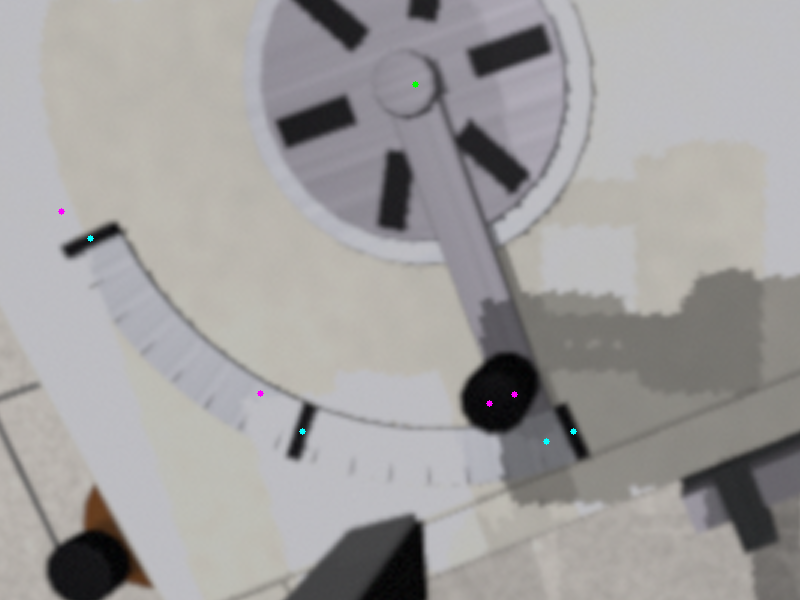

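View pics/w2b.png

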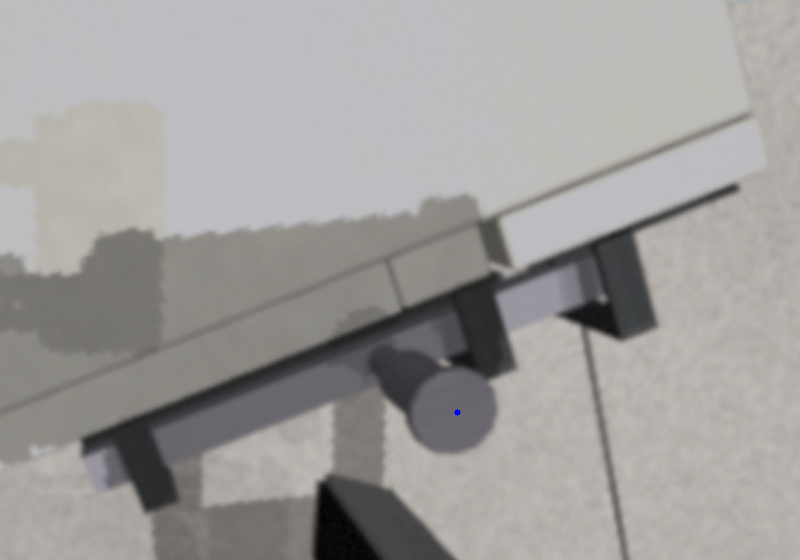

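Call:
{"fn": "step_arm", "kwargs": {"plan": [[[0,0,0],[-0.023,0.01,0.008],0],[[0,0,0],[-0.022,0.02,0.008],0],[[0,0,0],[0,0.025,0],0],[[0,0,0],[0,0.02,0],0],[[0,0,0],[0,0,0],0]]}}

```text
time_s: 3.65
position: [0.5765, -0.0207, 0.2412]
eef_rot: [-90.4, -0.1, -108.1]
ft_force: [0.4, -0.7, -1.5]
gripper_width: 1.002
```

```bash
python3 - <<'E'
from station import arm
from h import *
o=arm.observe(); print(o["time_s"],o["position"],o["eef_rot"],o["ft_force"],np.round(o["joint_positions"],1))
k=cab(-85*np.cos(np.radians(3)),50+85*np.sin(np.radians(3)),222)
print(tool(o,k))
s=arm.snapshot("wrist"); cv2.imwrite("pics/w3.png",s["frame"]);print(proj(s,k+[0,0,.029]))
E
```

```text
3.65 [ 0.57646159 -0.02068283  0.24116679] [-9.03617552e+01 -9.45812927e-02 -1.08099198e+02] [ 0.39440879 -0.67526936 -1.51570191] [ -7.7   8.5  70.6  -0.  101.2 100.4]
[-0.00190101  0.01914737  0.00264394]
[[252.18276067 237.2821783 ]]
```

View pics/w3.png

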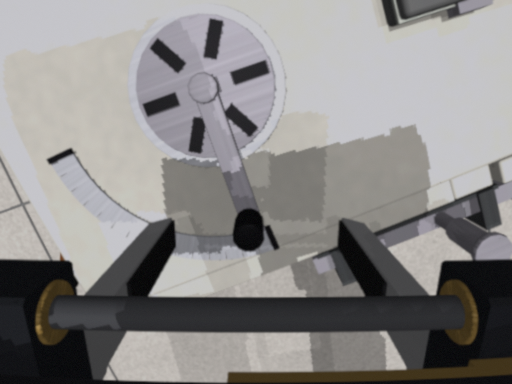

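The knob is between the open fingers at (248,232). I descend and grip it.

Call:
{"fn": "step_arm", "kwargs": {"plan": [[[0,0,0],[-0.002,0.01,0.002],0],[[0,0,0],[0,0.009,0],0],[[0,0,0],[0,0,0],120],[[0,0,0],[0,0,0],255],[[0,0,0],[0,0,0],255]], "force": 8}}

```text
time_s: 4.2
position: [0.5813, -0.0182, 0.226]
eef_rot: [-89.9, 0.0, -108.0]
ft_force: [0.8, 1.4, -0.3]
gripper_width: 0.781
```

Call:
{"fn": "step_arm", "kwargs": {"plan": [[[0,0,0],[0,0,0],255],[[0,0,0],[0,0,0],255],[[0,0,0],[0,0,0],255],[[0,0,0],[0,0,0],255]]}}

```text
time_s: 4.6
position: [0.5812, -0.0181, 0.2256]
eef_rot: [-90.0, -0.0, -108.0]
ft_force: [0.2, 0.1, -0.2]
gripper_width: 0.445
```

```bash
python3 - <<'E'
from station import arm
from h import *
o=arm.observe(); print(o["time_s"],o["position"],o["eef_rot"],o["ft_force"],o["gripper_width"]*94)
s=arm.snapshot("wrist"); cv2.imwrite("pics/w4.png",s["frame"])
pv=cab(0,50,222); d=o["position"]-pv; a=np.radians(4.7)
c=np.array([np.cos(a)*d[0]+np.sin(a)*d[1],-np.sin(a)*d[0]+np.cos(a)*d[1]]); th=np.degrees(np.arctan2(c[1],-c[0]));print(np.hypot(*c),th)
r=R.from_euler('xyz',[-90,0,-108],degrees=True).as_matrix()
n=12;rad=.085
pts=[cab(-85*np.cos(np.radians(t)),50+85*np.sin(np.radians(t)),222) for t in np.linspace(th,45,n+1)]
for p,q in zip(pts,pts[1:]): print(np.round(r.T@(q-p),4))
E
```

```text
4.6 [ 0.58118128 -0.01811399  0.22557324] [-8.99863927e+01 -2.93828241e-03 -1.07972330e+02] [ 0.24788631  0.1011213  -0.17953385] 41.825866053478045
0.08322716587510957 4.0488326104541
[-0.0048 -0.     -0.0015]
[-0.0049 -0.     -0.0012]
[-0.005  -0.     -0.0009]
[-0.005  -0.     -0.0006]
[-0.0051 -0.     -0.0003]
[-0.0051 -0.      0.    ]
[-0.0051 -0.      0.0003]
[-0.005  -0.      0.0006]
[-0.005   0.      0.0009]
[-0.0049  0.      0.0012]
[-0.0048  0.      0.0015]
[-0.0047  0.      0.0018]
```

View pics/w4.png

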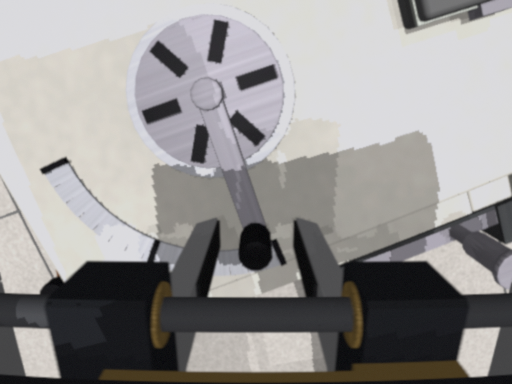

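Call:
{"fn": "step_arm", "kwargs": {"plan": [[[0,0,0],[0,0,0],255],[[0,0,0],[0,0,0],255],[[0,0,0],[0,0,0],255],[[0,0,0],[0,0,0],255],[[0,0,0],[0,0,0],255]]}}

```text
time_s: 5.15
position: [0.5812, -0.018, 0.2255]
eef_rot: [-90.0, 0.0, -108.0]
ft_force: [0.7, 0.0, -0.5]
gripper_width: 0.186
```

Call:
{"fn": "step_arm", "kwargs": {"plan": [[[0,0,0],[-0.005,0,-0.0015],255],[[0,0,0],[-0.005,0,-0.0012],255],[[0,0,0],[-0.005,0,-0.0009],255],[[0,0,0],[-0.005,0,-0.0006],255],[[0,0,0],[-0.005,0,-0.0003],255]]}}

```text
time_s: 5.65
position: [0.5843, 0.0076, 0.2253]
eef_rot: [-90.0, -0.0, -108.0]
ft_force: [-2.9, -0.9, -0.5]
gripper_width: 0.188
```

Call:
{"fn": "step_arm", "kwargs": {"plan": [[[0,0,0],[-0.005,0,0],255],[[0,0,0],[-0.005,0,0.0003],255],[[0,0,0],[-0.005,0,0.0006],255],[[0,0,0],[-0.005,0,0.0009],255],[[0,0,0],[-0.005,0,0.0012],255]]}}

```text
time_s: 6.15
position: [0.5954, 0.0303, 0.2253]
eef_rot: [-90.0, -0.0, -108.0]
ft_force: [-2.4, -1.9, -1.7]
gripper_width: 0.186
```

Call:
{"fn": "step_arm", "kwargs": {"plan": [[[0,0,0],[-0.005,0,0.0015],255],[[0,0,0],[-0.004,0,0.0018],255],[[0,0,0],[0,0,0],255],[[0,0,0],[0,0,0],255]]}}

```text
time_s: 6.55
position: [0.6016, 0.038, 0.2253]
eef_rot: [-90.0, 0.1, -107.9]
ft_force: [0.2, 1.3, -1.6]
gripper_width: 0.189
```

```bash
python3 - <<'E'
from station import arm
from h import *
o=arm.observe(); print(o["time_s"],o["position"],o["eef_rot"],o["ft_force"],o["gripper_width"]*94)
s=arm.snapshot("wrist"); cv2.imwrite("pics/w5.png",s["frame"])
pv=cab(0,50,222); d=o["position"]-pv; a=np.radians(4.7)
c=np.array([np.cos(a)*d[0]+np.sin(a)*d[1],-np.sin(a)*d[0]+np.cos(a)*d[1]]); th=np.degrees(np.arctan2(c[1],-c[0]));print(np.hypot(*c),th)
E
```

```text
6.55 [0.60156906 0.03803655 0.22527895] [-8.99697237e+01  6.95779760e-02 -1.07936113e+02] [ 0.20217245  1.25158971 -1.59526888] 17.774868976194064
0.0836401221676978 46.00187981847871
```

View pics/w5.png

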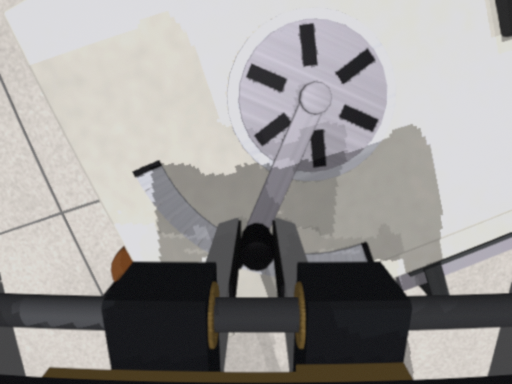

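Call:
{"fn": "step_arm", "kwargs": {"plan": [[[0,0,0],[0,0,0],120],[[0,0,0],[0,0,0],120],[[0,0,0],[0,0,0],120],[[0,0,0],[0,0,0],120],[[0,0,0],[0,0,0],120]]}}

```text
time_s: 7.1
position: [0.6011, 0.0374, 0.2257]
eef_rot: [-90.0, 0.0, -108.0]
ft_force: [-0.4, 0.8, -0.5]
gripper_width: 0.525
```

Call:
{"fn": "step_arm", "kwargs": {"plan": [[[0,0,0],[0,-0.02,0],120],[[0,0,0],[0,-0.03,0],120],[[0,0,0],[0,-0.03,0],120],[[0,0,0],[0.03,-0.015,0],120],[[0,0,0],[0.03,0,0],120]]}}

```text
time_s: 7.6
position: [0.5834, -0.0198, 0.3242]
eef_rot: [-89.6, 0.1, -107.9]
ft_force: [0.0, 0.4, 0.1]
gripper_width: 0.527
```

```bash
python3 - <<'E'
from station import arm
from h import *
o=arm.observe(); print(o["time_s"],o["position"],o["eef_rot"],o["ft_force"],o["gripper_width"]*94)
s=arm.snapshot("wrist")
im=cv2.resize(s["frame"][0:260],None,fx=3,fy=3,interpolation=cv2.INTER_CUBIC)
def dot(P,c):
    u=proj(s,P)[0]; cv2.circle(im,tuple(int(round(v*3+1)) for v in u),3,c,-1)
dot(cab(0,50,204),(0,255,0))
for a in(0,45,90): dot(cab(-85*np.cos(np.radians(a)),50+85*np.sin(np.radians(a)),251),(255,0,255)); dot(cab(-110*np.cos(np.radians(a)),50+110*np.sin(np.radians(a)),200),(255,255,0))
cv2.imwrite("pics/w6.png",im[0:600,100:900]); 
E
```

```text
7.6 [ 0.58342137 -0.01977217  0.32422261] [-8.96187249e+01  6.04894796e-02 -1.07856998e+02] [0.0153177  0.36151351 0.07185776] 49.53612766344953
```

View pics/w6.png

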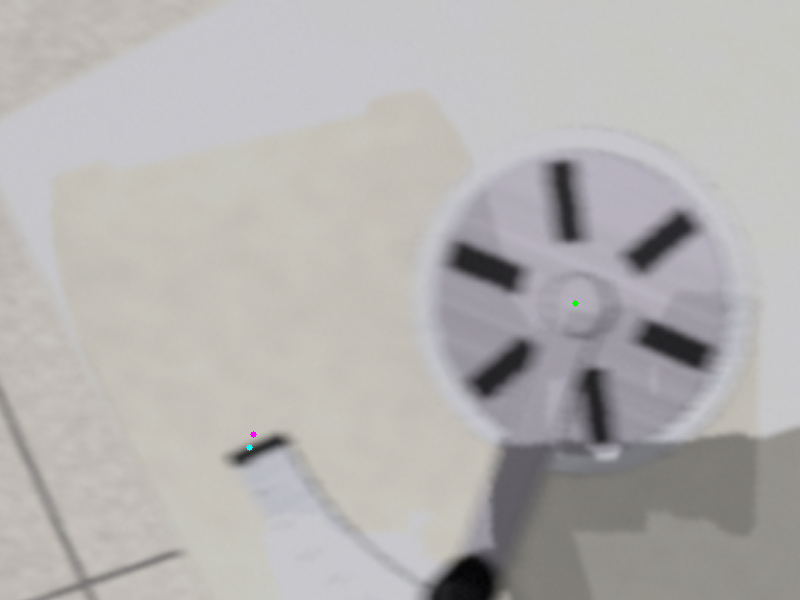

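Call:
{"fn": "step_arm", "kwargs": {"plan": [[[0,-0.1405,0],[0,0,0],120],[[0,-0.1405,0],[0,0,0],120],[[0,-0.1405,0],[0,0,0],120],[[0,-0.1405,0],[0,0,0],120],[[0,-0.1405,0],[0,0,0],120]]}}

```text
time_s: 8.15
position: [0.5825, -0.0196, 0.3203]
eef_rot: [-90.0, 0.0, -67.4]
ft_force: [-0.7, 0.0, -0.7]
gripper_width: 0.532
```

Call:
{"fn": "step_arm", "kwargs": {"plan": [[[0,-0.1405,0],[0,0,0],120],[[0,-0.1405,0],[0,0,0],120],[[0,-0.1405,0],[0,0,0],120],[[0,-0.1405,0],[0,0,0],120],[[0,-0.1405,0],[0,0,0],120]]}}

```text
time_s: 8.65
position: [0.5825, -0.0195, 0.3203]
eef_rot: [-90.0, 0.0, -27.1]
ft_force: [-0.5, -0.4, 0.0]
gripper_width: 0.533
```

Call:
{"fn": "step_arm", "kwargs": {"plan": [[[0,-0.1405,0],[0,0,0],120],[[0,-0.1405,0],[0,0,0],120],[[0,-0.1405,0],[0,0,0],120],[[0,-0.1405,0],[0,0,0],120],[[0,0,0],[0,0,0],120]]}}

```text
time_s: 9.15
position: [0.5825, -0.0196, 0.3203]
eef_rot: [-90.0, 0.0, 4.7]
ft_force: [0.4, -0.3, -0.2]
gripper_width: 0.53
```

```bash
python3 - <<'E'
from station import arm
from h import *
o=arm.observe(); print(o["time_s"],o["position"],o["eef_rot"],o["ft_force"],o["gripper_width"]*94)
b=cab(-156,-75,200); print(b, tool(o,b))
for n in["top","scene"]:
  s=arm.snapshot(n)
  im=cv2.resize(s["frame"],None,fx=4,fy=4,interpolation=cv2.INTER_CUBIC)
  u0,v0=(175,110) if n=="top" else (110,105)
  cv2.imwrite(f"pics/{n}7.png",im[v0*4:v0*4+600,u0*4:u0*4+800])
E
```

```text
9.15 [ 0.5825149  -0.01956463  0.32033295] [-9.00003971e+01  9.77383859e-03  4.70679180e+00] [ 0.41563379 -0.2556828  -0.18638733] 49.82401686994508
[ 0.51916996 -0.15453021  0.2       ] [-0.07418562  0.1203465  -0.12931172]
```

View pics/scene7.png

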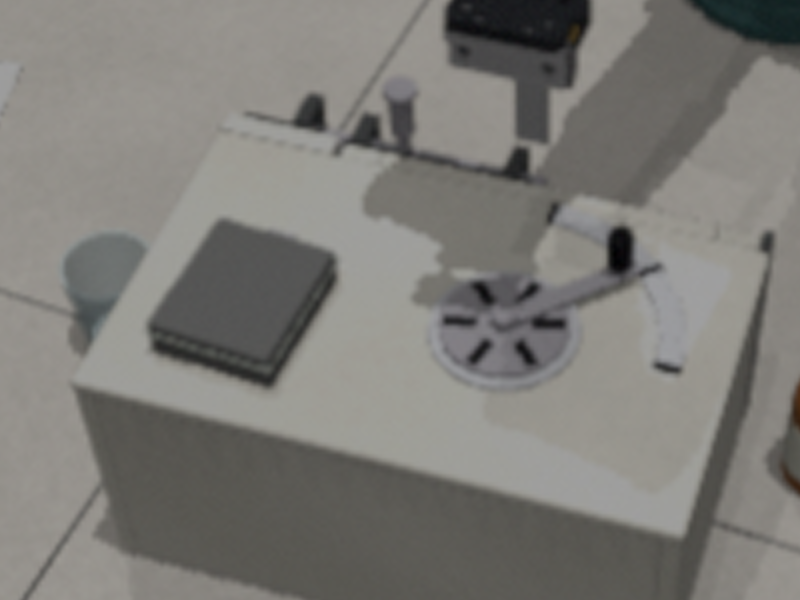

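The lever now lies along the middle mark, at (650,268) in the scene crop. Next is the bolt.

Call:
{"fn": "step_arm", "kwargs": {"plan": [[[0,0,0],[-0.02,0,-0.035],120],[[0,0,0],[-0.02,0.01,-0.035],120],[[0,0,0],[-0.02,0.02,-0.035],120],[[0,0,0],[-0.014,0.02,-0.024],120],[[0,0,0],[0,0,0],120]]}}

```text
time_s: 9.75
position: [0.5168, -0.1565, 0.267]
eef_rot: [-89.9, 0.3, 4.3]
ft_force: [0.2, -0.5, -0.3]
gripper_width: 0.529
```

Call:
{"fn": "step_arm", "kwargs": {"plan": [[[0,0,0],[0,0,0],120]]}}

```text
time_s: 9.85
position: [0.5193, -0.1543, 0.2704]
eef_rot: [-89.9, 0.0, 4.6]
ft_force: [-0.6, 0.8, -0.1]
gripper_width: 0.528
```

```bash
python3 - <<'E'
from station import arm
from h import *
o=arm.observe(); print(o["time_s"],o["position"],o["eef_rot"],o["ft_force"],o["gripper_width"]*94)
b=cab(-156,-75,198.5); print(b, tool(o,b))
s=arm.snapshot("wrist"); print(proj(s,[cab(-156,-75,242),cab(-138,-75,195)]))
cv2.imwrite("pics/w8.png",s["frame"])
E
```

```text
9.85 [ 0.51926389 -0.15426614  0.27035932] [-8.99472016e+01  1.28243103e-02  4.58081864e+00] [-0.62709918  0.83479874 -0.103783  ] 49.644786895512844
[ 0.51916996 -0.15453021  0.1985    ] [-9.86419497e-05  7.18590760e-02 -3.21949213e-04]
[[255.68401577 217.30709179]
 [278.57961294 197.6844237 ]]
```

View pics/w8.png

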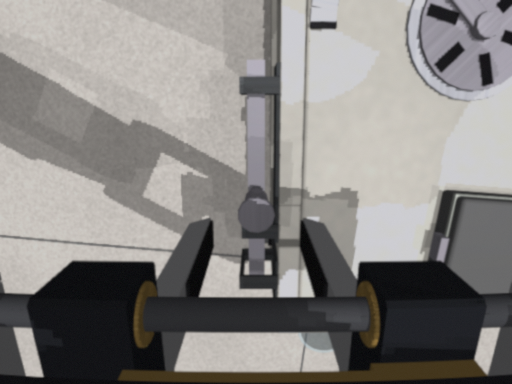

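Call:
{"fn": "step_arm", "kwargs": {"plan": [[[0,0,0],[0,0.01,-0.0005],168],[[0,0,0],[0,0.011,-0.001],168],[[0,0,0],[0,0,0],168],[[0,0,0],[0,0,0],168]]}}

```text
time_s: 10.3
position: [0.5195, -0.1552, 0.2488]
eef_rot: [-90.0, 0.1, 4.8]
ft_force: [0.9, 0.3, 0.3]
gripper_width: 0.345
```

```bash
python3 - <<'E'
from station import arm
from h import *
o=arm.observe(); print(o["time_s"],o["position"],o["eef_rot"],o["ft_force"],o["gripper_width"]*94)
b=cab(-156,-75,198.5); print(tool(o,b))
s=arm.snapshot("wrist"); print(proj(s,[cab(-156,-75,242)]))
cv2.imwrite("pics/w9.png",s["frame"])
E
```

```text
10.3 [ 0.51952679 -0.15516124  0.24876217] [-8.99667832e+01  6.67216271e-02  4.77391476e+00] [0.8810309  0.29958597 0.29588545] 32.44337026672197
[-0.00024455  0.05026286  0.0006294 ]
[[255.3261592  227.85425809]]
```

View pics/w9.png

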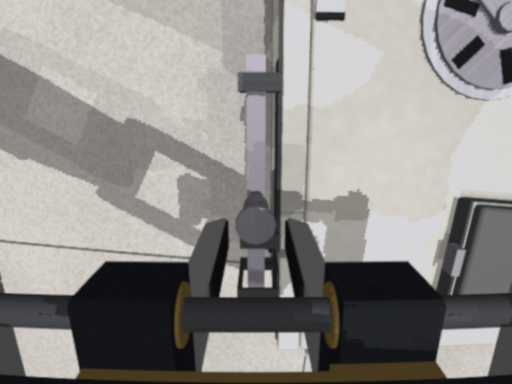

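The cap, at (256,225), sits centred between the fingers. I lower over it.

Call:
{"fn": "step_arm", "kwargs": {"plan": [[[0,0,0],[0,0.012,0],168],[[0,0,0],[0,0.012,0],168],[[0,0,0],[0,0.012,0],168],[[0,0,0],[0,0.01,0],168],[[0,0,0],[0,0.003,0],168]]}}

```text
time_s: 10.85
position: [0.5186, -0.1555, 0.1981]
eef_rot: [-89.9, 0.2, 4.7]
ft_force: [-0.6, -0.2, -0.2]
gripper_width: 0.339
```

Call:
{"fn": "step_arm", "kwargs": {"plan": [[[0,0,0],[0,0,0],168]]}}

```text
time_s: 10.95
position: [0.5191, -0.1557, 0.1995]
eef_rot: [-90.0, 0.1, 4.7]
ft_force: [-0.5, -0.8, 0.3]
gripper_width: 0.339
```

Call:
{"fn": "step_arm", "kwargs": {"plan": [[[0,0,0],[0,0.001,0],255],[[0,0,0],[0,0,0],255],[[0,0,0],[0,0,0],255],[[0,0,0],[0,0,0],255],[[0,0,0],[0,0,0],255]], "force": 40}}

```text
time_s: 11.45
position: [0.5193, -0.156, 0.1999]
eef_rot: [-90.0, 0.0, 4.7]
ft_force: [-3.5, -0.8, 1.8]
gripper_width: 0.248
```

```bash
python3 - <<'E'
from station import arm
from h import *
o=arm.observe(); print(o["time_s"],o["position"],o["eef_rot"],o["ft_force"],o["torque"],o["gripper_width"]*94)
E
```

```text
11.45 [ 0.51930598 -0.15600401  0.19991839] [-9.00337143e+01  1.07707137e-02  4.71569969e+00] [-3.52482978 -0.80928431  1.79374243] [-0.14947585  0.51949615  0.02947012] 23.282885989563212
```

Call:
{"fn": "step_arm", "kwargs": {"plan": [[[0,0,0],[0,0,0],255],[[0,0,0],[0,0,0],255]]}}

```text
time_s: 11.65
position: [0.5194, -0.156, 0.1999]
eef_rot: [-90.0, 0.0, 4.7]
ft_force: [-3.4, -1.2, 3.1]
gripper_width: 0.248
```

```bash
python3 - <<'E'
from station import arm
from h import *
o=arm.observe(); print(o["time_s"],o["position"],o["eef_rot"],o["ft_force"],o["torque"],o["gripper_width"]*94)
s=arm.snapshot("wrist")
cv2.imwrite("pics/w10.png",s["frame"])
s=arm.snapshot("scene")
cv2.imwrite("pics/s10.png",cv2.resize(s["frame"][90:190,150:290],None,fx=5,fy=5,interpolation=cv2.INTER_CUBIC))
E
```

```text
11.65 [ 0.51940114 -0.15599568  0.19989364] [-9.00354539e+01  2.58305911e-03  4.72001482e+00] [-3.42694968 -1.20333692  3.10908959] [-0.12497225  0.48685588  0.03633964] 23.284448308537943
```

View pics/w10.png

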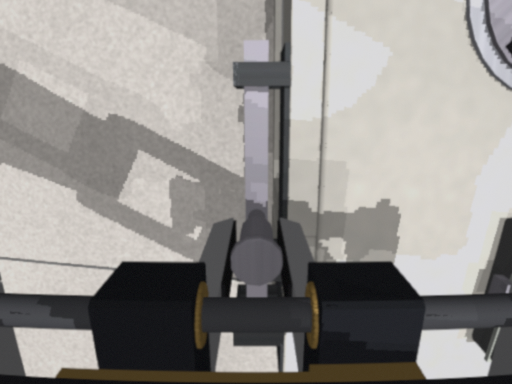

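View pics/s10.png

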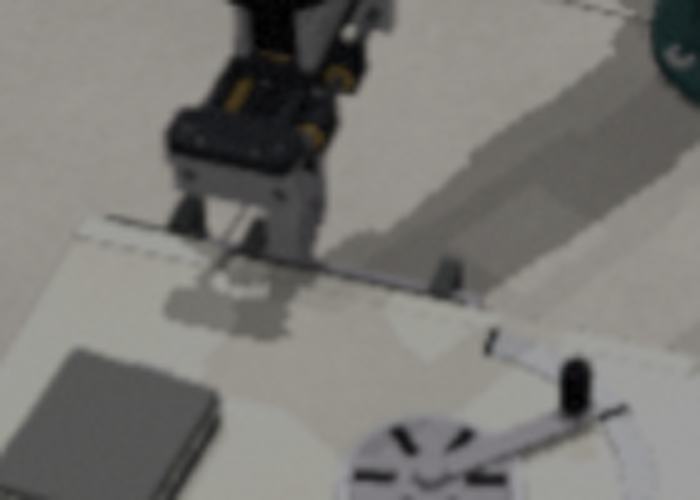

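The fingers have closed on the cap (23 mm), not on the 18 mm handle. I reopen and go about 2.5 mm lower to get under the cap.

Call:
{"fn": "step_arm", "kwargs": {"plan": [[[0,0,0],[0,0,0],165],[[0,0,0],[0,0,0.001],165],[[0,0,0],[0,0.001,0],165],[[0,0,0],[0,0.001,0],165],[[0,0,0],[0,0,0],165]]}}

```text
time_s: 12.25
position: [0.5195, -0.1546, 0.197]
eef_rot: [-90.0, 0.0, 4.7]
ft_force: [-0.1, 0.1, 0.2]
gripper_width: 0.354
```

```bash
python3 - <<'E'
from station import arm
from h import *
o=arm.observe(); print(o["time_s"],o["position"],o["eef_rot"],o["ft_force"],o["torque"],o["gripper_width"]*94)
E
```

```text
12.25 [ 0.51953157 -0.15460382  0.19698694] [-8.99795902e+01  1.29486589e-02  4.73948090e+00] [-0.11713532  0.14638586  0.23110732] [-0.05156893 -0.04783547  0.01035517] 33.24808438275999
```

Call:
{"fn": "step_arm", "kwargs": {"plan": [[[0,0,0],[0,0.0005,0],255],[[0,0,0],[0,0,0],255],[[0,0,0],[0,0,0],255],[[0,0,0],[0,0,0],255],[[0,0,0],[0,0,0],255]], "force": 40}}

```text
time_s: 12.75
position: [0.519, -0.1548, 0.1967]
eef_rot: [-90.0, 0.1, 4.7]
ft_force: [-2.4, -0.4, -0.5]
gripper_width: 0.247
```

```bash
python3 - <<'E'
from station import arm
from h import *
o=arm.observe(); print(o["time_s"],o["position"],o["eef_rot"],o["ft_force"],o["torque"],o["gripper_width"]*94)
E
```

```text
12.75 [ 0.51902931 -0.15480884  0.19674688] [-8.99919074e+01  6.20404317e-02  4.72148360e+00] [-2.40772142 -0.35967376 -0.46912555] [-0.05993025  0.2994796   0.06430342] 23.186488883401065
```

Call:
{"fn": "step_arm", "kwargs": {"plan": [[[0,0,0],[0,0,0],165],[[0,0,0],[0,0,0],165],[[0,0,0],[0,-0.009,0],165],[[0,0,0],[0,-0.009,0],165],[[0,0,0],[0,0,0],165]]}}

```text
time_s: 13.25
position: [0.5206, -0.1552, 0.2176]
eef_rot: [-90.1, -0.2, 4.7]
ft_force: [0.1, 0.0, -0.3]
gripper_width: 0.355
```

Call:
{"fn": "step_arm", "kwargs": {"plan": [[[0,0,0],[0,0,0],255],[[0,0,0],[0,0,0],255],[[0,0,0],[0,0,0],255],[[0,0,0],[0,0,0],255]], "force": 45}}

```text
time_s: 13.65
position: [0.5191, -0.1549, 0.2154]
eef_rot: [-90.0, 0.0, 4.7]
ft_force: [-2.8, -0.6, 4.7]
gripper_width: 0.247
```

```bash
python3 - <<'E'
from station import arm
from h import *
o=arm.observe(); print(o["time_s"],o["position"],o["eef_rot"],o["ft_force"],o["torque"],o["gripper_width"]*94)
E
```

```text
13.65 [ 0.51914284 -0.15493814  0.21538837] [-9.00270224e+01  2.04288604e-02  4.71818825e+00] [-2.81417283 -0.57381497  4.65250542] [-0.01452477  0.41374756  0.00509205] 23.22582621609674
```

Call:
{"fn": "step_arm", "kwargs": {"plan": [[[0,0,0],[0,-0.003,0],255],[[0,0,0],[0,-0.003,0],255],[[0,0,0],[0,-0.003,0],255],[[0,0,0],[0,-0.0025,0],255],[[0,0,0],[0,0,0],255]]}}

```text
time_s: 14.15
position: [0.5191, -0.1549, 0.2264]
eef_rot: [-90.0, 0.1, 4.7]
ft_force: [-2.0, -1.8, -2.9]
gripper_width: 0.246
```

```bash
python3 - <<'E'
from station import arm
from h import *
o=arm.observe(); print(o["time_s"],o["position"],o["eef_rot"],o["ft_force"],o["torque"],o["gripper_width"]*94)
s=arm.snapshot("wrist"); print(proj(s,[cab(-156,-75,242),cab(-156,-75,252)]))
cv2.imwrite("pics/w11.png",s["frame"])
E
```

```text
14.15 [ 0.51912726 -0.15487149  0.22644785] [-9.00015083e+01  6.37589065e-02  4.71948885e+00] [-1.97124415 -1.82761281 -2.94383827] [-0.30801227  0.35893861  0.020091  ] 23.114216841625332
[[255.86913173 243.71117325]
 [255.81902386 251.87335866]]
```

View pics/w11.png

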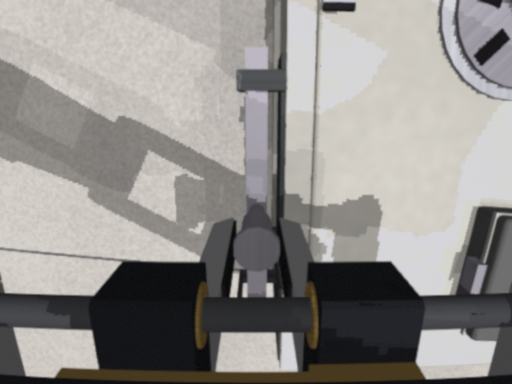

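The wrist force shows the bolt's 3 N weight being carried. I start the draw.

Call:
{"fn": "step_arm", "kwargs": {"plan": [[[0,0,0],[0,0,0.003],255],[[0,0,0],[0,0,0.003],255],[[0,0,0],[0,0,0.003],255],[[0,0,0],[0,0,0.003],255],[[0,0,0],[0,0,0],255]]}}

```text
time_s: 14.7
position: [0.5182, -0.142, 0.2264]
eef_rot: [-89.9, 0.0, 4.8]
ft_force: [-2.8, -0.5, -4.6]
gripper_width: 0.246
```

```bash
python3 - <<'E'
from station import arm
from h import *
o=arm.observe(); print(o["time_s"],o["position"],o["eef_rot"],o["ft_force"],o["torque"],o["gripper_width"]*94)
s=arm.snapshot("wrist"); cv2.imwrite("pics/w12.png",s["frame"])
s=arm.snapshot("scene")
cv2.imwrite("pics/s12.png",cv2.resize(s["frame"][90:190,150:290],None,fx=5,fy=5,interpolation=cv2.INTER_CUBIC))
E
```

```text
14.7 [ 0.51817875 -0.14195439  0.22636585] [-8.99427154e+01  3.54290110e-02  4.77509808e+00] [-2.83913284 -0.52262257 -4.61560052] [-0.05948354  0.6008249  -0.06024363] 23.134473462026875
```

View pics/w12.png

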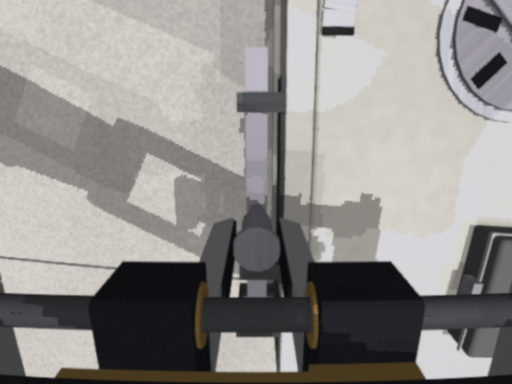

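View pics/s12.png

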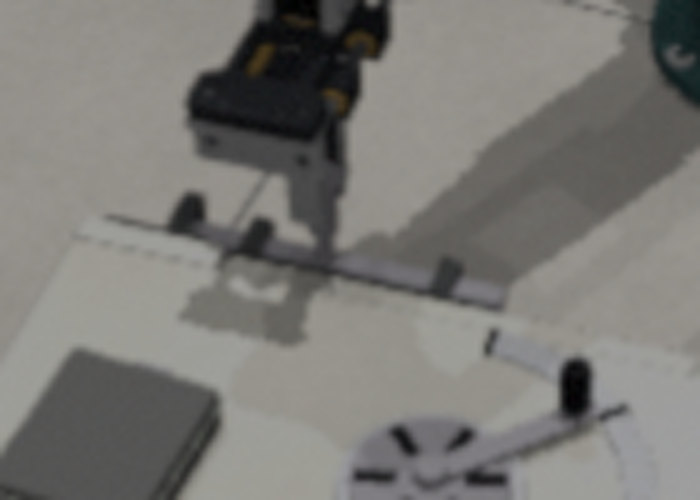

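The bolt moved with the gripper (the left guide shifted in the wrist view, bolt and cap did not), so the tooth cleared the lip. I continue the draw to about 40 mm.

Call:
{"fn": "step_arm", "kwargs": {"plan": [[[0,0,0],[0,0,0.006],255],[[0,0,0],[0,0,0.006],255],[[0,0,0],[0,0,0.006],255],[[0,0,0],[0,0,0.006],255],[[0,0,0],[0,0,0.005],255]]}}

```text
time_s: 15.3
position: [0.5158, -0.1133, 0.2264]
eef_rot: [-90.0, 0.0, 4.7]
ft_force: [-4.8, -2.4, -3.9]
gripper_width: 0.245
```

Call:
{"fn": "step_arm", "kwargs": {"plan": [[[0,0,0],[0,0,0],255]]}}

```text
time_s: 15.4
position: [0.5158, -0.1125, 0.2265]
eef_rot: [-89.9, 0.0, 4.8]
ft_force: [-5.3, 1.0, -3.3]
gripper_width: 0.246
```

```bash
python3 - <<'E'
from station import arm
from h import *
o=arm.observe(); print(o["time_s"],o["position"],o["eef_rot"],o["ft_force"],o["torque"],o["gripper_width"]*94)
s=arm.snapshot("wrist"); cv2.imwrite("pics/w13.png",s["frame"])
s=arm.snapshot("scene")
cv2.imwrite("pics/s13.png",cv2.resize(s["frame"][90:190,150:290],None,fx=5,fy=5,interpolation=cv2.INTER_CUBIC))
p=(.6685,-.067,4.7); a=np.radians(4.7); h=cab(-141,193,0)
d=o["position"]-h; print("dist to hinge xy", np.hypot(d[0],d[1]), "ang", np.degrees(np.arctan2(d[0],-d[1])), "draw", (-np.sin(a)*(o["position"][0]-cab(-156,-75,0)[0])+np.cos(a)*(o["position"][1]-cab(-156,-75,0)[1])))
E
```

```text
15.4 [ 0.51577177 -0.11251119  0.22650251] [-8.99092562e+01  2.37685752e-02  4.80411967e+00] [-5.33731263  1.04624637 -3.32259558] [0.09990733 0.83637343 0.00244985] 23.12801620235282
dist to hinge xy 0.22633769747338345 ang 0.9143345283029924 draw 0.042156167357899885
```

View pics/w13.png

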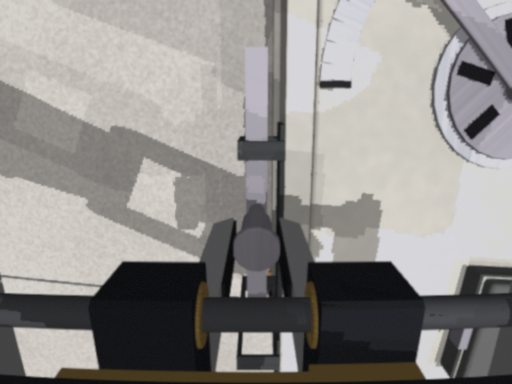

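View pics/s13.png

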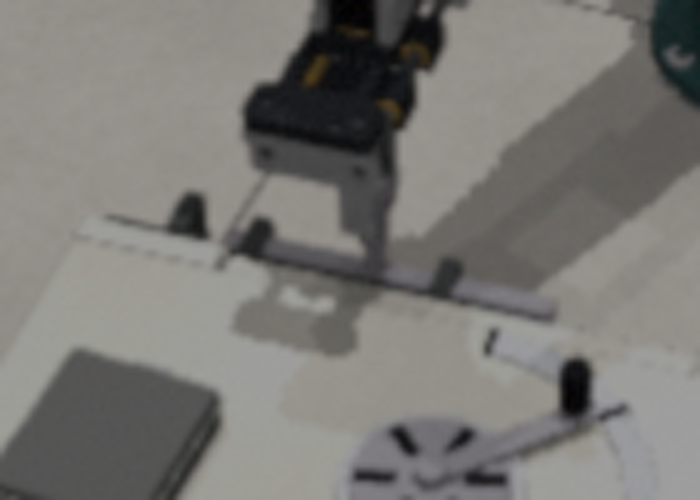

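The bolt is drawn about 42 mm and its nose is clear of the keeper. Next I open the door along its arc.

Call:
{"fn": "step_arm", "kwargs": {"plan": [[[0,0.02,0],[-0.0045,0,0.0003],255],[[0,0.02,0],[-0.0045,0,0.0003],255],[[0,0.02,0],[-0.0045,0,0.0003],255],[[0,0.02,0],[-0.0045,0,0.0003],255],[[0,0,0],[0,0,0],255]]}}

```text
time_s: 16.0
position: [0.498, -0.1137, 0.227]
eef_rot: [-90.0, -0.1, 0.1]
ft_force: [2.0, 1.2, -3.1]
gripper_width: 0.245
```

```bash
cat >> h.py <<'E'
def rep(o):
    h=cab(-141,193,0); d=(o["position"]-h)[:2]; r=np.hypot(*d)
    b=cab(-156,-75+42,0)-h; a0=np.arctan2(b[1],b[0]); a=np.arctan2(d[1],d[0])
    print(o["time_s"],np.round(o["position"],4),np.round(o["eef_rot"],2),"F",np.round(o["ft_force"],1),"T",np.round(o["torque"],2),"w",round(o["gripper_width"]*94,1),"r",round(r,4),"th",round((a0-a+np.pi)%(2*np.pi)-np.pi,4))
E
python3 - <<'E'
from station import arm
from h import *
o=arm.observe(); rep(o)
s=arm.snapshot("wrist"); cv2.imwrite("pics/w14.png",s["frame"])
E
```

```text
16.0 [ 0.498  -0.1137  0.227 ] [-9.002e+01 -9.000e-02  1.000e-01] F [ 2.   1.2 -3.1] T [ 0.17 -0.48  0.04] w 23.0 r 0.2279 th 0.0779
```

View pics/w14.png

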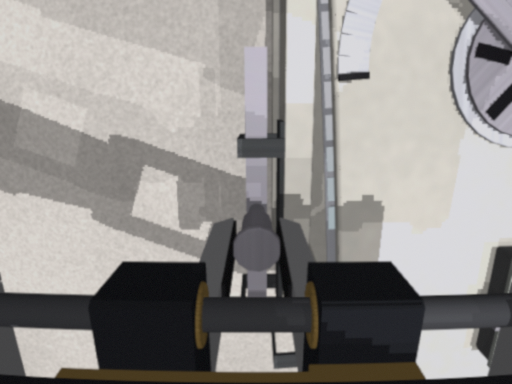

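The door is opening; the gap to the cabinet at (330,150) is widening.

Call:
{"fn": "step_arm", "kwargs": {"plan": [[[0,0.02,0],[-0.0045,0,0.0004],255],[[0,0.02,0],[-0.0045,0,0.0004],255],[[0,0.02,0],[-0.0045,0,0.0004],255],[[0,0.02,0],[-0.0045,0,0.0004],255],[[0,0.02,0],[-0.0045,0,0.0004],255]]}}

```text
time_s: 16.55
position: [0.4752, -0.1112, 0.2265]
eef_rot: [-90.1, -0.0, -5.7]
ft_force: [2.6, -0.5, -3.7]
gripper_width: 0.243
```

Call:
{"fn": "step_arm", "kwargs": {"plan": [[[0,0.02,0],[-0.0045,0,0.0004],255],[[0,0.02,0],[-0.0045,0,0.0004],255],[[0,0.02,0],[-0.0045,0,0.0004],255],[[0,0.02,0],[-0.0045,0,0.0004],255],[[0,0,0],[0,0,0],255]]}}

```text
time_s: 17.05
position: [0.4574, -0.107, 0.2265]
eef_rot: [-90.0, 0.0, -10.2]
ft_force: [2.8, -1.9, -3.6]
gripper_width: 0.249
```

```bash
python3 - <<'E'
from station import arm
from h import *
o=arm.observe(); rep(o)
s=arm.snapshot("wrist"); cv2.imwrite("pics/w15.png",s["frame"])
s=arm.snapshot("top"); np.savez("pics/top15.npz",**s)
cv2.imwrite("pics/t15.png",cv2.resize(s["frame"][100:280,160:420],None,fx=3,fy=3,interpolation=cv2.INTER_CUBIC))
E
```

```text
17.05 [ 0.4574 -0.107   0.2265] [-9.003e+01  1.000e-02 -1.023e+01] F [ 2.8 -1.9 -3.6] T [-0.38 -0.39  0.07] w 23.4 r 0.2275 th 0.259
```

View pics/w15.png

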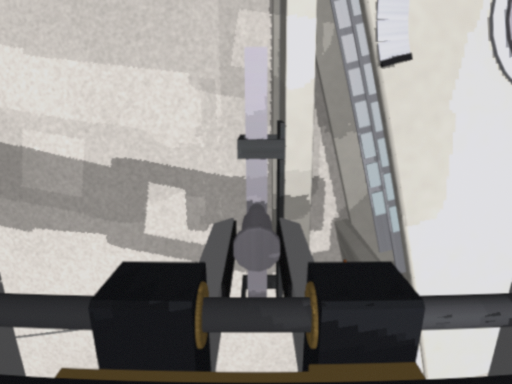

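View pics/t15.png

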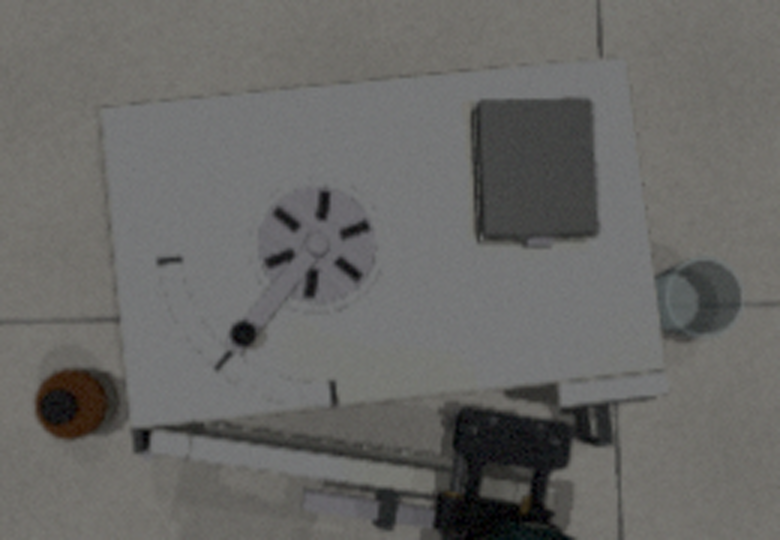

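Call:
{"fn": "step_arm", "kwargs": {"plan": [[[0,0.02,0],[-0.0045,0,0.0004],255],[[0,0.02,0],[-0.0048,0,0.0004],255],[[0,0,0],[0,0,0],255],[[0,0,0],[0,0,0],255]]}}

```text
time_s: 17.55
position: [0.4489, -0.1044, 0.2265]
eef_rot: [-90.0, -0.0, -12.5]
ft_force: [1.9, -3.0, -3.3]
gripper_width: 0.247
```

```bash
python3 - <<'E'
from station import arm
from h import *
o=arm.observe(); rep(o)
s=arm.snapshot("top"); s2=arm.snapshot("scene"); sw=arm.snapshot("wrist")
h=np.array([-141,193.])
def dr(th,l,dep,z):  # point on door: l along from hinge, dep behind front(+x)
    v=np.array([3+dep,-l]); c,sn=np.cos(-th),np.sin(-th)
    q=h+[c*v[0]-sn*v[1],sn*v[0]+c*v[1]]; return cab(q[0],q[1],z)
for n,q,(u0,v0,w,hh) in(("top",s,(175,170,200,115)),("scene",s2,(130,90,190,130)),("wrist",sw,(0,0,512,384))):
    f=4 if n!="wrist" else 1.5
    im=cv2.resize(q["frame"],None,fx=f,fy=f,interpolation=cv2.INTER_CUBIC)
    for th,c in((.27,(255,0,0)),(.30,(0,255,0)),(.33,(0,0,255))):
        for l in np.arange(20,310,20):
            for dep in (0,18):
                u=proj(q,dr(th,l,dep,195))[0]; cv2.circle(im,tuple(int(round(v*f+f/2-.5)) for v in u),1,c,-1)
    cv2.imwrite(f"pics/{n}16.png",im[int(v0*f):int((v0+hh)*f),int(u0*f):int((u0+w)*f)])
E
```

```text
17.55 [ 0.4489 -0.1044  0.2265] [-90.01  -0.   -12.46] F [ 1.9 -3.  -3.3] T [-0.36 -0.43  0.07] w 23.2 r 0.2272 th 0.2981
```

View pics/top16.png

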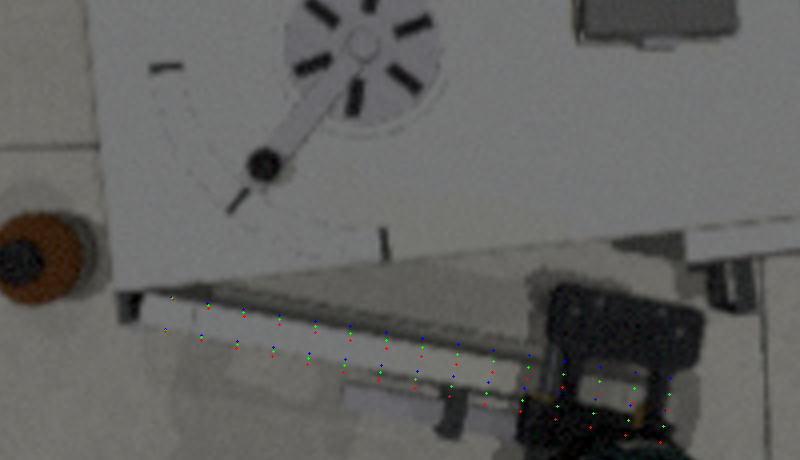

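View pics/wrist16.png

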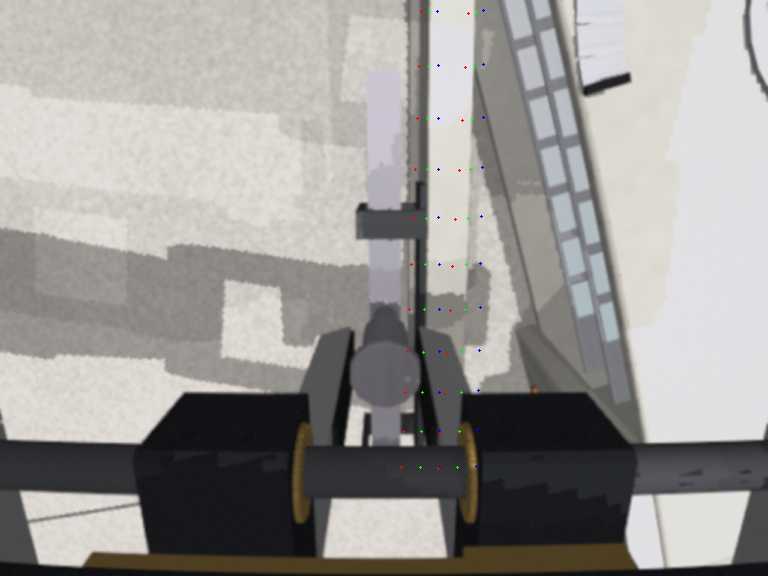

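View pics/scene16.png

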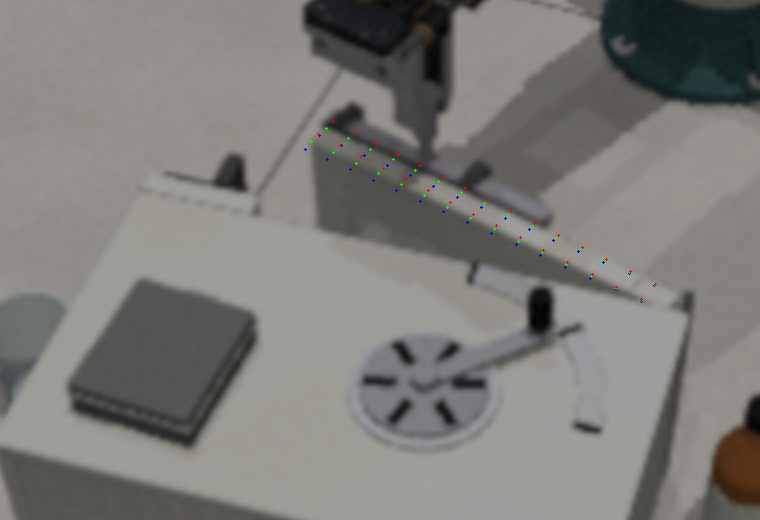

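The door edges follow the 0.30 rad overlay (green) in all three views, and the vent lever still points at its mark. I check that it holds steady.

Call:
{"fn": "step_arm", "kwargs": {"plan": [[[0,0,0],[0,0,0],255],[[0,0,0],[0,0,0],255],[[0,0,0],[0,0,0],255],[[0,0,0],[0,0,0],255],[[0,0,0],[0,0,0],255]]}}

```text
time_s: 18.2
position: [0.4491, -0.1044, 0.2264]
eef_rot: [-90.0, -0.0, -12.5]
ft_force: [3.0, -1.1, -3.6]
gripper_width: 0.247
```

```bash
python3 - <<'E'
from station import arm
from h import *
o=arm.observe(); rep(o)
s=arm.snapshot("wrist"); cv2.imwrite("pics/w17.png",s["frame"])
a=cv2.imread("pics/w17.png").astype(int)
print(arm.job_done())
E
```

```text
18.2 [ 0.4491 -0.1044  0.2264] [-90.    -0.   -12.46] F [ 3.  -1.1 -3.6] T [-0.41 -0.44  0.06] w 23.3 r 0.2272 th 0.2972
the job is handed in; nothing more can be done
None
```

The cabinet is airing: the vent is half open, and the door is held ajar about 9 cm by the bolt's handle. I handed the job in at 18.2 s.

- **Vent:** I gripped the lever's knob and swung it to the middle mark. The tool's position put it at about 46°, and in both the overhead and scene views the lever lines up with the mark.
- **Bolt and door:** I lifted the bolt about 11 mm, drew it about 42 mm clear of the keeper, and opened the door along its arc. The measured door angle is 0.297 rad (target 0.30), and the door edges matched a 0.30 rad overlay in all three views.
- **Steadiness:** over the last 0.65 s the tool moved about 0.2 mm. The wrist force was about 5 N, matching the door's spring plus the bolt's weight.
- **Other things:** in the last views, the slide box, bottle and jar stood where they were at the start.

- **Grip on the cap:** the fingers closed at about 23 mm, so they hold the handle's cap rather than its 18 mm shaft. I tried lower twice with the same result. The cap grip showed no slip while lifting, drawing or opening.
- **Camera agreement:** the overhead and scene cameras differed by about 2–5 mm on single points, so I used a compromise cabinet position. The wrist camera agreed with it to 1–2 mm.

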